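# Fit the drill bushing and pull the index plunger of a drilling jig

## Task

Of the three headed drill bushings standing on the bench, put the one that fits the hole of the drilling jig without slop (the middle size) into that hole, head fully down on the jig, and let go of it. Then pull the jig's sprung index plunger fully up by its black knob and keep holding it up, so that its pin stays clear of its seat hole: the program finishes while still holding it. Leave the other two bushings, the glue bottle and the tape measure standing where they are.

Things in the scene. Friction and masses are not known exactly. Their poses are not given: they have to be found in the camera images.
- jig: Fixed drilling jig: aluminium base plate 76 (x) x 150 (y) x 12 mm; dark steel block 56 x 56 mm with the bushing hole at the -y end; at the +y end an arm 44 mm wide carrying the index plunger; block and arm tops 44 mm above the bench. Origin: centre of its underside, z = 0. Its y axis points roughly to the robot's left (hole at the right, plunger at the left); place and turn vary.
- socket (a point): Centre of the mouth of the jig's bushing hole, at the top of the block (44 mm above the bench); jig frame (0, -40, 44) mm. Upright round hole, 23.5 mm diameter with a 2 mm chamfer, 32 mm deep. Axes as the jig's.
- seat_hole (a point): Mouth of the hole in the steel index bar in which the plunger's pin sits, jig frame (0, 40, 20) mm, straight below the knob. The pin goes 8 mm into it when the plunger is down.
- knob (a point): Middle of the plunger's black ringed knob: upright cylinder, 22 mm diameter, 30 mm tall (15 mm above and below this point), jig frame (0, 40, 73) mm when down, with 1 mm of air under it above a steel collar (20 mm diameter, 57 mm above the bench; below 54 mm it is 26 mm wide). 80 mm from the bushing hole. Moves with the plunger.
- plunger (a joint): Lift of the plunger in m: 0 = down, pin seated; 0.014 = fully up against its stop. Slides straight up; a spring pushes it down with 4 N at 0 and 9.6 N at 0.014, and returns it when let go. The knob can be gripped from above by its sides.
- bushing_mid: The bushing that fits: steel, body 22 mm diameter and 20 mm long with a 2 mm chamfered foot, on it a head 30 mm diameter and 14 mm thick, 34 mm tall in all, 40 to 75 g; dark bore mark on the top. Stands upright on the bench, body down. Origin: centre of its foot; z towards the head. Seated, its head rests on the block and its origin lies 20 mm below socket.
- bushing_small: Too small: as bushing_mid, but body 16 mm and head 24 mm diameter (same height). Not to be moved. Origin at its foot.
- bushing_large: Too large: as bushing_mid, but body 28 mm and head 36 mm diameter (same height). Not to be moved. Origin at its foot. The three stand in a row beyond the jig, 50 mm or more apart, in any order.
- glue: Bystander: white glue bottle with orange cap, 48 mm diameter, 150 mm tall, upright at the back, beyond the bushings. Origin at its foot.
- measure: Bystander: yellow tape measure, 51 x 89 x 64 mm, on the bench on the robot's right of the jig. Origin at its underside.
Things that resemble listed ones, but are neither listed nor needed, are in the scene too. Leave any pink look-alike of the bushing_mid alone. What is shaped like the jig but yellow is not meant.

How it is judged (in metres and radians):
On the way, in this order (a step that is already met when the one before it is completed fails the run):
1. the middle bushing is seated in the jig's hole and released, the plunger still down (horizontal distance between bushing_mid and socket below 0.003 m and z of bushing_mid in the frame of socket below -0.018 m and angle between bushing_mid's own z axis and vertical below 0.08 rad and contact force between the fingers and bushing_mid below 0.1 N and value of joint plunger below 0.003 m), for 0.2 s.
2. the plunger is pulled fully up (value of joint plunger above 0.012 m), for 0.3 s.
At the end, for the whole second after the job is handed in: The fingers hold the plunger over 12 mm up (travel 14 mm) through the last second; the middle bushing is in the jig's hole within 3 mm of its axis, upright within 0.08 rad, foot at least 18 mm below the mouth; the other bushings and the bottle are upright within 0.1 rad (value of joint plunger above 0.012 m and contact force between the fingers and plunger above 2 N and horizontal distance between bushing_mid and socket below 0.003 m and z of bushing_mid in the frame of socket below -0.018 m and angle between bushing_mid's own z axis and vertical below 0.08 rad and angle between each of bushing_small, bushing_large, glue's own z axis and vertical below 0.1 rad); the arm keeps its last pose, push and grip.
It fails at once if another bushing is moved more than 30 mm (distance of any of bushing_small, bushing_large from where it was at the start of the episode above 0.03 m).
It fails at once if the glue bottle or the tape measure is moved more than 30 mm (distance of any of glue, measure from where it was at the start of the episode above 0.03 m).
It also fails if it takes over 45 s, if anything falls off the work surface, if the arm or the gripper's body presses on something with over 40 N, if the wrist force passes 120 N, or if a joint passes its speed limit or range.

## Robot

A 7-joint arm with a two-finger parallel gripper is mounted at the origin on a cart in front of the work surface, level with it; the furniture and walls round the work are solid. World frame = base frame: x ahead of the robot, y to its left, z up, the work surface at z = 0. Lengths are in mm, angles in rad, forces in N, time in s.
With the tool pointing down it reaches from about 425 to 875 mm from the base axis. Payload 4.7 kg.
Tool frame: the origin (TCP) lies midway between the tips of the shut fingers; the grasp point (between the pads) lies ctrl.grip_depth behind it (ctrl.grip_depth is the distance from the TCP to the grasp point, in mm); z points along the fingers, y is the line along which they close (so a half turn about z gives the same grasp; the last joint's range is limited). The gripper opens to 87 mm and grips with 3 to 60 N. Pads are 19 mm wide; open, the fingers measure 117 mm over their backs; the gripper's body (75 mm by 190 mm) begins 51 mm behind the grasp point.
Start: joints at [-1.139, 0.321, -0.07, 1.45, 0.023, 1.371, -0.057], TCP at [263.767, 594.098, 222.587] pointing down, gripper open.
Joint ranges: [-2.86, 2.86], [-0.3, 2.09], [-1.38, 1.24], [0.06, 2.45], [-1.56, 4.7], [0.09, 2.05], [-2.69, 2.69]. Speed limits (rad/s): [2.57, 2.57, 3.14, 3.14, 3.14, 3.14, 3.14].

## Interface

Orientations are given as a rotation vector (axis times angle).
In Python, from station import ctrl, read_camera, ticket, spotter gives the robot as it stands. The module is installed in compiled form; this text tells all that it offers.
- The arm moves only by the shell command python3 -m jog 'ROWS' [FORCE]. ROWS is text: rows parted by semicolons, each of 7 numbers parted by spaces: the shift along the tool's x, y, z in units of 30 mm (1.0 is 30 mm), then the turn, a rotation vector about the tool's x, y, z in units of 5 degrees (1.0 is 5 degrees), then the opening, from 0 (shut) to 1 (fully open). In form: tx ty tz rx ry rz claw; .... A call has 1 to 5 rows; each row is the pose to reach, as a shift and turn from the pose commanded when the call began, along the tool's axes at that moment; what a row does not reach only later rows make up. A row lasts 1/12 s, in which the tool goes at most 41.7 mm and 7.16 degrees, less where a joint would pass 70% of its speed; a pose out of reach is approached as far as the arm can. A call with a gripper value outside its range is refused whole. The fingers move at their own pace and stop on an object; FORCE is the grip in N (left out, the last holds). Time passes only in rows, so rows that repeat a pose let the fingers close. It gives the time, the measured TCP pose, the force, the opening and the grip force at its end, in the units of the state.
- ctrl.get_obs(): the state, without advancing time (a new reading comes with each control period).
- read_camera(name): name is "scene" or "top"; returns a dict with "img" (400x640x3 uint8, red, green, blue), "fov_y" (degrees; the focal length in pixels is half the picture's height over the tangent of half this angle, whatever the lens; pixels are square), "cx", "cy" (the principal point, pixels), "view" (4x4, takes a point from world to camera coordinates). Camera axes: x right, y up, looking along -z (the intrinsics and any distortion apply to the point x, -y, -z); pixel columns grow to the right and rows downward; lengths in mm; the calibration is good to about 2 mm. A picture is of the moment at which its call begins. There is no depth.
- ticket.finish_job(): hands the job in; it is judged then, once.
Trained networks look in a picture, given as the dict that the camera call returned (one of the last four; its "shot" number tells which), for a name from the list of things; names that differ only in an ending like _2 or _b are one class to them, and where a whole thing is asked for, a point or a joint stands for the part that bears it (a point fixed in the world has none). Each returns a list of dicts, best first, with "confidence" (0 to 1); they miss things now and then, are a little off and sometimes report something else, mostly with a low value. They report only what shows in the picture. A call takes as long as a camera call. They do not tell look-alikes from the thing itself.
- spotter.recognise(label, picture): "point" ([column, row] in pixels, amid what is visible of it).
The state is a dict: "t": time; "joint_positions": joint angles; "dq": joint speeds; "effort": joint torques, N m; "eef_pos": TCP position; "ee_rot": TCP orientation; "contact_force": force on the tool from outside, world axes, zero at the start; "ft_torque": the same for the moment, N m; "gripper_width": finger opening in mm; "grasp_force": force on a finger pad.
Only numpy, scipy, OpenCV 4.12 (cv2) and the standard library are available. Lean on these libraries where they do the work, as an engineer would, in place of code of your own. Each camera call takes 0.05 s, during which the arm holds its last target. There are 200 camera calls.

## Working session

There is one attempt and no reset: what is moved stays moved. The work goes in short steps, Python scripts to look and compute and a shell command to move; the robot and the scene stay as the last step left them, time stands still between calls to the robot, and variables do not carry over. Pictures are saved under pics/ and viewed, at most 10 in all, crops included, and the job is handed in when it is done.

```bash
mkdir -p pics
cat > h.py <<'E'
import numpy as np, cv2
from station import ctrl, read_camera, ticket, spotter
def ray(p,px):
    f=p["img"].shape[0]/2/np.tan(np.radians(p["fov_y"]/2)); V=np.array(p["view"])
    d=np.array([(px[0]-p["cx"])/f,-(px[1]-p["cy"])/f,-1.0]); R=V[:3,:3]
    return -R.T@V[:3,3], R.T@d
def atz(p,px,z):
    o,d=ray(p,px); return o+d*(z-o[2])/d[2]
def proj(p,X):
    f=p["img"].shape[0]/2/np.tan(np.radians(p["fov_y"]/2)); V=np.array(p["view"])
    c=V[:3,:3]@np.array(X)+V[:3,3]; return np.array([p["cx"]+f*c[0]/-c[2],p["cy"]-f*c[1]/-c[2]])
def save(p,n): cv2.imwrite("pics/"+n,p["img"][:,:,::-1])
E
python3 - <<'E'
from h import *
np.set_printoptions(precision=2,suppress=True)
print(ctrl.get_obs(),ctrl.grip_depth)
ps={n:read_camera(n) for n in("scene","top")}
for n,p in ps.items():
    save(p,n+"0.png"); print(n,{k:p[k] for k in p if k not in("img","view")},ray(p,(320,200)))
    for l in("jig","socket","knob","bushing_mid","bushing_small","bushing_large","glue","measure"):
        print(l,[(np.round(r["point"],1).tolist(),round(r["confidence"],2)) for r in spotter.recognise(l,p)])
a=np.vstack([ps["scene"]["img"],ps["top"]["img"]]);
E
```

```text
{'t': 0.0, 'joint_positions': array([-1.14,  0.32, -0.07,  1.45,  0.02,  1.37, -0.06]), 'dq': array([-0., -0., -0., -0., -0.,  0., -0.]), 'effort': array([ -0.  , -49.13,  -0.4 , -31.25,  -0.06,   0.04,   0.  ]), 'eef_pos': array([263.57, 593.56, 221.48]), 'ee_rot': array([-0.65, -3.07,  0.  ]), 'contact_force': array([ 0.  , -0.15, -0.75]), 'ft_torque': array([ 0.03, -0.03, -0.01]), 'grasp_force': 0.0, 'gripper_width': 87.39729573402803} 18.700000000000003
scene {'fov_y': 43.263203618236616, 'cx': 318.1711288809532, 'cy': 201.37367763368283, 'shot': 1} (array([ 561.63,  879.36, 1155.79]), array([-0.01, -0.47, -0.88]))
jig [([372.3, 216.1], 0.9), ([401.3, 309.7], 0.76)]
socket [([406.3, 309.1], 0.84), ([377.8, 215.7], 0.58)]
knob [([424.6, 305.8], 0.58)]
bushing_mid [([303.0, 218.7], 0.66), ([311.6, 193.9], 0.57)]
bushing_small [([357.1, 264.0], 0.43)]
bushing_large [([328.6, 242.5], 0.58)]
glue [([238.8, 221.8], 0.73), ([302.5, 127.8], 0.29)]
measure [([302.2, 129.2], 0.8)]
top {'fov_y': 45.55169753214858, 'cx': 313.3632141467883, 'cy': 203.84770603913515, 'shot': 2} (array([ 506.26,  322.19, 1242.97]), array([ 0.06, -0.03, -1.  ]))
jig [([302.3, 269.5], 0.96), ([208.3, 286.1], 0.66)]
socket [([302.0, 270.8], 0.89), ([211.0, 284.8], 0.59)]
knob [([299.7, 287.2], 0.54)]
bushing_mid [([299.0, 196.0], 0.58)]
bushing_small [([252.3, 246.7], 0.38)]
bushing_large [([273.7, 219.7], 0.72)]
glue []
measure [([414.6, 198.3], 0.74)]
```

View pics/scene0.png

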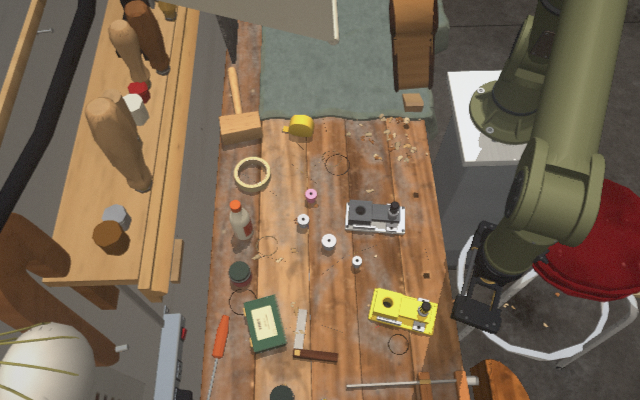

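View pics/top0.png

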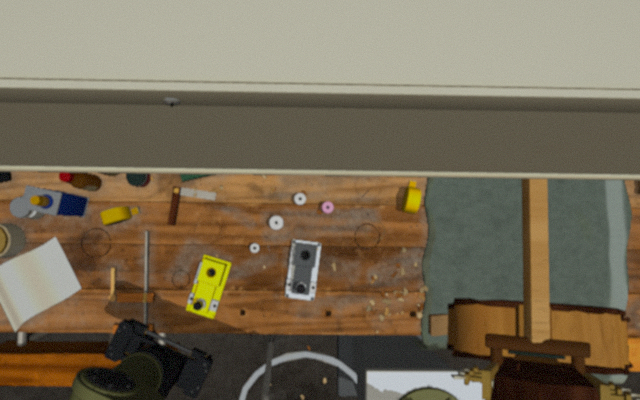

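Scene: grey jig (375,216) with its hole end at (361,211) and knob at (395,208). The yellow look-alike is at (402,310). White bushings are at (303,219), (329,242) and (357,262), with the pink look-alike at (311,194). Next I measure positions and sizes.

Run:
```python
from h import *
np.set_printoptions(precision=1,suppress=True)
s=read_camera("scene");t=read_camera("top")
for n,p,q in(("A",(303,218),(299.5,198.5)),("B",(328.5,241.5),(276,222)),("C",(357,261),(254.5,247.5)),("pink",(311,194),(327,207))):
    print(n,atz(s,p,34),atz(t,q,34))
print("hole",atz(s,(361,211),44),atz(t,(305,255),44),"knob",atz(s,(394.5,205),88),atz(t,(300,287),88))
print(atz(s,(0,0),0),ray(s,(320,200))[0], "glue",atz(s,(240,235),0),"meas",atz(s,(302,130),30),atz(t,(414,198),30))
c=s["img"][170:290,280:440]; d=t["img"][180:310,230:350]
c=cv2.resize(c,None,fx=5,fy=5,interpolation=cv2.INTER_CUBIC);cv2.imwrite("pics/c1.png",c[:,:,::-1])
d=cv2.resize(d,None,fx=4.5,fy=4.5,interpolation=cv2.INTER_CUBIC);cv2.imwrite("pics/d1.png",d[:,:,::-1])
```

```text
A [588.  333.5  34. ] [587.  336.2  34. ]
B [527.5 398.4  34. ] [526.6 395.   34. ]
C [462.  450.5  34. ] [461.6 448.2  34. ]
pink [566.7 266.5  34. ] [566.2 266.1  34. ]
hole [444.5 323.6  44. ] [444.6 320.5  44. ] knob [368.3 332.1  88. ] [370.1 331.7  88. ]
[1574.5 -512.2    0. ] [ 561.6  879.4 1155.8] glue [747.3 359.3   0. ] meas [586.8  64.8  30. ] [592.1  43.   30. ]
```

View pics/c1.png

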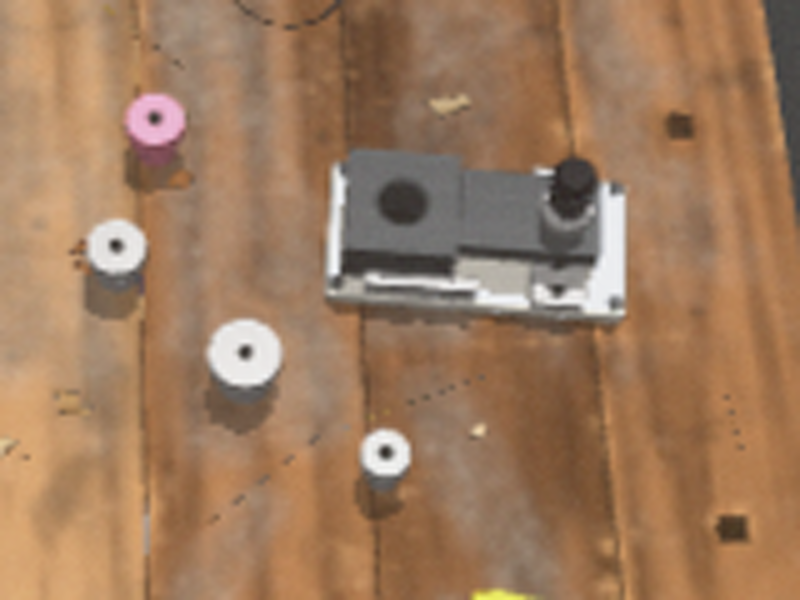

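View pics/d1.png

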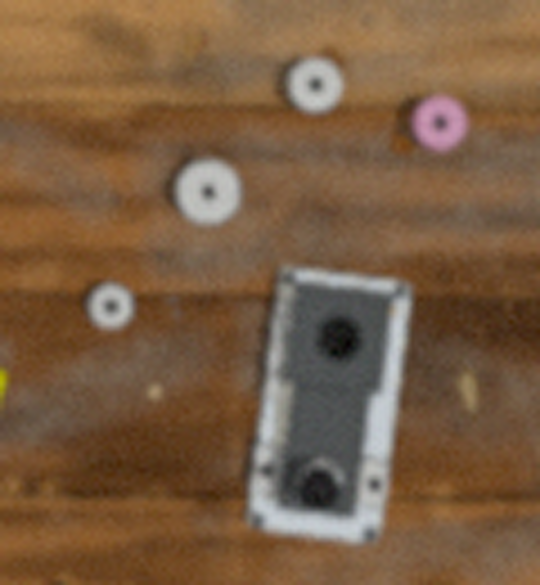

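Heads measure about 60, 73 and 50 px in the crop, a ratio of 30:36:24. So A, scene (303,219), is the middle one; the pink one at (311,194) is the look-alike, and B and C are large and small. The jig is the grey one, with its hole at scene (360,210). Next I refine to sub-pixel.

```bash
cat >> h.py <<'E'
def blob(p,c,r,dark,th):
    g=cv2.resize(cv2.cvtColor(p["img"],cv2.COLOR_RGB2GRAY),None,fx=8,fy=8,interpolation=cv2.INTER_CUBIC)
    m=((g<th) if dark else (g>th)).astype(np.uint8)
    k=np.zeros_like(m); cc=tuple(int((v+.5)*8) for v in c); cv2.circle(k,cc,int(r*8),1,-1); m*=k
    cn=max(cv2.findContours(m,cv2.RETR_EXTERNAL,cv2.CHAIN_APPROX_NONE)[0],key=cv2.contourArea)
    e=cv2.fitEllipse(cv2.convexHull(cn)); return np.array(e[0])/8-.5, np.array(e[1])/8
E
python3 - <<'E'
from h import *
from scipy.spatial.transform import Rotation as R
np.set_printoptions(precision=1,suppress=True)
s=read_camera("scene");t=read_camera("top")
for n,p,q,z,r,dk,th in(("A",(303,218.5),(299.5,198.5),34,9,0,165),("B",(328.5,241.5),(276,222),34,10,0,165),("C",(357,261),(254.5,247.5),34,8,0,165),
   ("hole",(360.3,210),(305,254.7),44,7,1,55),("knob",(395,204),(300.5,287.5),88,6,1,45)):
    a=blob(s,p,r,dk,th);b=blob(t,q,r,dk,th)
    print(n,*a,*b,atz(s,a[0],z),atz(t,b[0],z))
M=R.from_rotvec(ctrl.get_obs()["ee_rot"]).as_matrix();print(M.round(3))
E
```

```text
A [302.5 218.3] [11.5 12.5] [299.8 198.4] [10.4 10.6] [589.3 334.4  34. ] [587.3 335.6  34. ]
B [328.5 239.9] [13.7 15.2] [275.9 222.2] [12.9 12.9] [527.4 394.1  34. ] [526.1 395.2  34. ]
C [356.6 260. ] [ 9.4 10.3] [254.2 247.6] [7.9 8.2] [462.9 447.9  34. ] [461.4 448.9  34. ]
hole [359.8 210.2] [7.1 7.9] [304.9 254.8] [9.3 9.7] [447.3 321.4  44. ] [445.1 320.8  44. ]
knob [393.4 206.8] [5.1 5.6] [300.1 288.4] [7.6 8.3] [371.3 336.8  88. ] [366.8 331.3  88. ]
[[-0.9  0.4  0. ]
 [ 0.4  0.9  0. ]
 [-0.   0.  -1. ]]
```

```bash
cat >> h.py <<'E'
from scipy.spatial.transform import Rotation as Ro
def need(x,y,z,yaw=82.):
    o=ctrl.get_obs(); M=Ro.from_rotvec(o["ee_rot"])
    a=np.radians(yaw); Y=np.array([np.cos(a),np.sin(a),0]); Z=np.array([0,0,-1.]); T=Ro.from_matrix(np.c_[np.cross(Y,Z),Y,Z])
    print(np.round(o["eef_pos"],1),"F",np.round(o["contact_force"],1),"t",round(o["t"],2),"w",round(o["gripper_width"],1),round(o["grasp_force"],1))
    print("units",np.round(M.inv().apply(np.array([x,y,z])-o["eef_pos"])/30,3),np.round(np.degrees((M.inv()*T).as_rotvec())/5,3))
E
python3 -c "from h import *;need(588,335,110)"
```

```text
[263.8 594.1 222.6] F [-0.4 -0.8 -0.2] t 1.1 w 87.2 0.0
units [-13.382  -3.508   3.753] [ 1.000e-03  0.000e+00 -3.188e+00]
```

```bash
python3 -m jog '-13.38 -3.51 1.5 0 0 -3.19 0.6;-13.38 -3.51 1.5 0 0 -3.19 0.6;-13.38 -3.51 1.5 0 0 -3.19 0.6;-13.38 -3.51 1.5 0 0 -3.19 0.6;-13.38 -3.51 1.5 0 0 -3.19 0.6'; python3 -c "from h import *;need(588,335,110)"
```

```text
t: 1.52
eef_pos: [425.0, 465.0, 200.5]
ee_rot: [0.218, 3.134, 0.001]
contact_force: [0.6, 0.9, -0.4]
gripper_width: 61.4
grasp_force: 0.0
[425.  465.  200.5] F [ 0.6  0.9 -0.4] t 1.52 w 61.4 0.0
units [-5.981 -3.541  3.016] [0.006 0.004 0.007]
```

```bash
python3 -m jog '-5.98 -3.54 2.5 0 0 0 0.6;-5.98 -3.54 2.5 0 0 0 0.6;-5.98 -3.54 2.5 0 0 0 0.6;-5.98 -3.54 2.5 0 0 0 0.6;-5.98 -3.54 2.5 0 0 0 0.6'; python3 -c "from h import *;need(588,335,70)"
```

```text
t: 1.93
eef_pos: [578.2, 342.8, 129.5]
ee_rot: [0.219, 3.133, 0.001]
contact_force: [0.6, -0.2, -0.7]
gripper_width: 52.6
grasp_force: 0.0
[578.2 342.8 129.5] F [ 0.6 -0.2 -0.7] t 1.93 w 52.6 0.0
units [-0.36  -0.212  1.983] [0.006 0.005 0.004]
```

```bash
python3 -m jog '0 0 1.6 0 0 0 0.6;0 0 1.6 0 0 0 0.6;0 0 1.6 0 0 0 0.6;0 0 1.6 0 0 0 0.6'
python3 - <<'E'
from h import *
np.set_printoptions(precision=1,suppress=True)
need(588.3,335,22.5)
s=read_camera("scene");t=read_camera("top")
d=[cv2.resize(p["img"][int(v)-40:int(v)+40,int(u)-40:int(u)+40],None,fx=5,fy=5,interpolation=cv2.INTER_CUBIC) for p,u,v in((s,303,218),(t,300,198))]
cv2.imwrite("pics/e1.png",np.hstack(d)[:,:,::-1])
E
```

```text
t: 2.27
eef_pos: [575.9, 345.7, 82.4]
ee_rot: [-0.216, -3.134, -0.002]
contact_force: [-0.4, 0.0, 1.1]
gripper_width: 52.3
grasp_force: 0.0
[575.9 345.7  82.4] F [-0.4  0.   1.1] t 2.27 w 52.3 0.0
units [-0.5 -0.3  2. ] [ 0. -0.  0.]
```

View pics/e1.png

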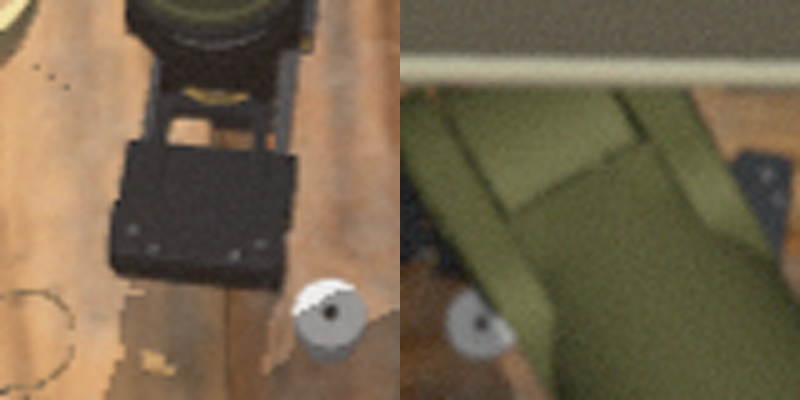

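The gripper hides A in both views; the bushing showing at the crops' edges is B. The position is consistent with the measurement, so I align sideways and then descend.

```bash
python3 -m jog '-0.5 -0.3 0.3 0 0 0 0.6;-0.5 -0.3 1 0 0 0 0.6;-0.5 -0.3 2 0 0 0 0.6;-0.5 -0.3 2 0 0 0 0.6;-0.5 -0.3 2 0 0 0 0.6'; python3 -c "from h import *;need(588.3,335,22.5)"
```

```text
t: 2.78
eef_pos: [589.3, 333.9, 22.3]
ee_rot: [-0.216, -3.133, 0.0]
contact_force: [-0.3, 0.1, 0.4]
gripper_width: 52.3
grasp_force: 0.0
[589.3 333.9  22.3] F [-0.3  0.1  0.4] t 2.78 w 52.3 0.0
units [ 0.039  0.03  -0.008] [-0.004 -0.015  0.022]
```

```bash
python3 -m jog '0 0 0 0 0 0 0.2;0 0 0 0 0 0 0.2;0 0 0 0 0 0 0.2;0 0 0 0 0 0 0.2;0 0 0 0 0 0 0.2' 25;python3 -c "from h import *;need(588.3,335,22.5)"
```

```text
t: 3.2
eef_pos: [591.0, 333.6, 23.1]
ee_rot: [0.218, 3.132, 0.002]
contact_force: [0.4, 0.9, 3.8]
gripper_width: 28.1
grasp_force: 25.0
[591.  333.6  23.1] F [0.4 0.9 3.8] t 3.2 w 28.1 25.0
units [0.096 0.034 0.02 ] [0.016 0.016 0.004]
```

```bash
python3 -m jog '0 0 -1 0 0 0 0.2;0 0 -2.5 0 0 0 0.2;0 0 -2.5 0 0 0 0.2;0 0 -2.5 0 0 0 0.2;0 0 -2.5 0 0 0 0.2';python3 -c "
from h import *;need(446,321,100)
for i in range(3):
    s=read_camera('scene');need(446,321,100)
t=read_camera('top')
cv2.imwrite('pics/f1.png',np.vstack([s['img'][150:300,200:440],t['img'][150:300,200:440]])[:,:,::-1].repeat(2,0).repeat(2,1))"
```

```text
t: 3.62
eef_pos: [590.6, 333.1, 97.5]
ee_rot: [0.219, 3.133, 0.001]
contact_force: [0.2, 0.0, -2.0]
gripper_width: 28.2
grasp_force: 25.0
[590.6 333.1  97.5] F [ 0.2  0.  -2. ] t 3.62 w 28.2 25.0
units [ 4.717 -1.071 -0.089] [0.009 0.009 0.002]
[589.9 332.7  96.1] F [ 0.2  0.1 -1.3] t 3.67 w 28.1 25.0
units [ 4.695 -1.052 -0.124] [-0.008 -0.01   0.002]
[589.5 332.5  95.3] F [-0.1  0.6 -0.8] t 3.72 w 28.2 25.0
units [ 4.683 -1.043 -0.144] [-0.019 -0.023  0.003]
[589.4 332.4  95.1] F [-0.7 -0.8 -0.2] t 3.77 w 28.0 25.0
units [ 4.68  -1.042 -0.152] [-0.022 -0.026  0.003]
```

View pics/f1.png

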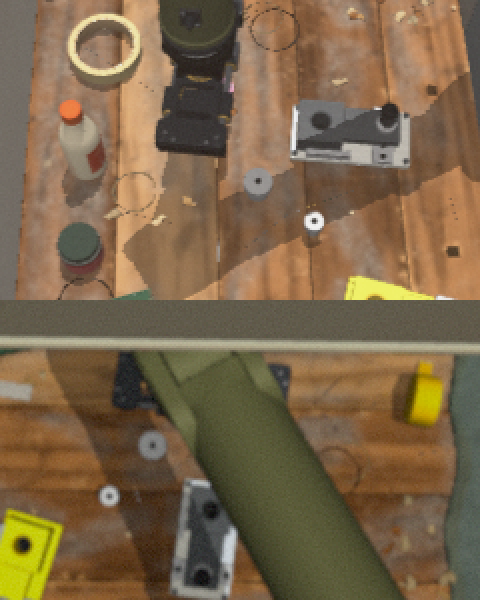

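```bash
python3 -m jog '4.66 -1.1 0 0 0 0 0.2;4.66 -1.1 0 0 0 0 0.2;4.66 -1.1 0 0 0 0 0.2;4.66 -1.1 0 0 0 0 0.2;4.66 -1.1 0 0 0 0 0.2';python3 -m jog '0 0 0 0 0 0 0.2;0 0 0 0 0 0 0.2;0 0 0 0 0 0 0.2';python3 -c "
from h import *;need(447.3,320,75)"
```

```text
t: 4.23
eef_pos: [441.6, 319.9, 95.5]
ee_rot: [-0.211, -3.13, 0.003]
contact_force: [-0.1, -0.4, -0.6]
gripper_width: 28.0
grasp_force: 25.0
t: 4.48
eef_pos: [448.8, 319.4, 96.7]
ee_rot: [0.221, 3.133, -0.0]
contact_force: [0.2, 0.1, -0.1]
gripper_width: 27.8
grasp_force: 25.0
[448.8 319.4  96.7] F [ 0.2  0.1 -0.1] t 4.48 w 27.8 25.0
units [0.052 0.012 0.723] [-0.001  0.007 -0.015]
```

```bash
python3 -m jog '0.04 0.02 0.75 0 0 0 0.2;0.04 0.02 0.75 0 0 0 0.2;0.04 0.02 0.75 0 0 0 0.2;0.04 0.02 0.75 0 0 0 0.2;0.04 0.02 0.75 0 0 0 0.2';python3 -c "
from h import *;need(447.3,320,63)
s=read_camera('scene');save(s,'g0.png');c=s['img'][150:260,280:440]
cv2.imwrite('pics/g1.png',cv2.resize(c,None,fx=5,fy=5,interpolation=cv2.INTER_CUBIC)[:,:,::-1])"
```

```text
t: 4.9
eef_pos: [447.1, 320.7, 75.1]
ee_rot: [0.22, 3.133, 0.001]
contact_force: [-0.4, -0.1, 0.3]
gripper_width: 27.8
grasp_force: 25.0
[447.1 320.7  75.1] F [-0.4 -0.1  0.3] t 4.9 w 27.8 25.0
units [-0.009 -0.023  0.402] [ 0.008  0.009 -0.004]
```

View pics/g1.png

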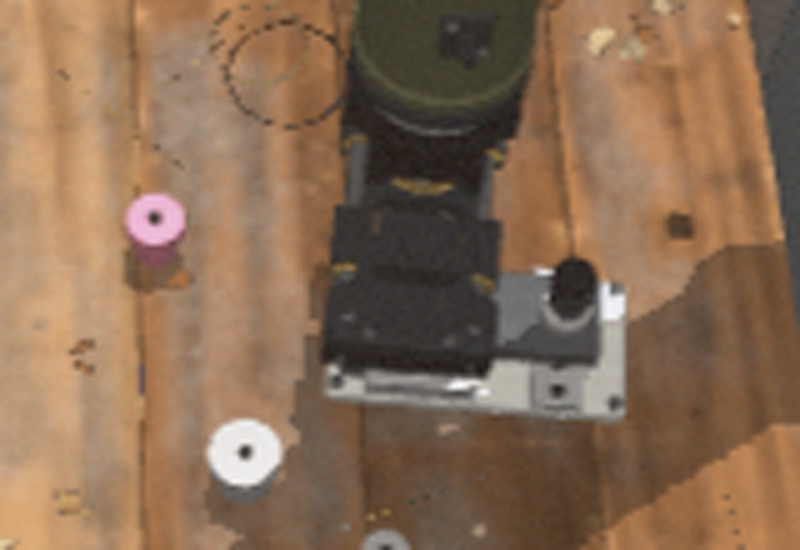

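The gripper covers the jig's block. The pink bushing and the large one stand untouched, and the middle one is no longer at its place. I now lower gently in small steps and watch the force.

```bash
python3 -m jog '0 -0.01 0.15 0 0 0 0.2;0 -0.01 0.3 0 0 0 0.2;0 -0.01 0.4 0 0 0 0.2;0 -0.01 0.45 0 0 0 0.2;0 -0.01 0.45 0 0 0 0.2';python3 -c "
from h import *;need(447.3,320,47)"
```

```text
t: 5.37
eef_pos: [447.3, 320.3, 60.9]
ee_rot: [0.219, 3.132, 0.001]
contact_force: [3.4, 1.1, -0.9]
gripper_width: 27.8
grasp_force: 25.0
[447.3 320.3  60.9] F [ 3.4  1.1 -0.9] t 5.37 w 27.8 25.0
units [-0.    -0.011  0.464] [ 0.011  0.021 -0.002]
```

```bash
python3 -m jog '-0.03 0.01 0.15 0 0 0 0.2;-0.03 0.01 0.3 0 0 0 0.2;-0.03 0.01 0.4 0 0 0 0.2;-0.03 0.01 0.45 0 0 0 0.2;-0.03 0.01 0.45 0 0 0 0.2';python3 -c "
from h import *;need(447.3,320,47)"
```

```text
t: 5.78
eef_pos: [448.0, 320.4, 47.3]
ee_rot: [0.219, 3.133, 0.001]
contact_force: [5.8, 0.1, 0.1]
gripper_width: 28.3
grasp_force: 25.0
[448.  320.4  47.3] F [5.8 0.1 0.1] t 5.78 w 28.3 25.0
units [ 0.02  -0.018  0.012] [ 0.007  0.014 -0.001]
```

```bash
python3 -m jog '-0.03 0 0.04 0 0 0 0.2;-0.03 0 0.04 0 0 0 0.2;-0.03 0 0.04 0 0 0 0.2';python3 -c "
from h import *;need(447.3,320,47)"
```

```text
t: 6.03
eef_pos: [448.2, 320.5, 47.0]
ee_rot: [0.219, 3.134, 0.001]
contact_force: [2.6, -0.6, 6.1]
gripper_width: 28.3
grasp_force: 25.0
[448.2 320.5  47. ] F [ 2.6 -0.6  6.1] t 6.03 w 28.3 25.0
units [ 0.029 -0.021  0.001] [0.004 0.002 0.003]
```

```bash
python3 -m jog '0 0 0 0 0 0 0.6;0 0 0 0 0 0 0.6;0 0 0 0 0 0 0.6;0 0 0 0 0 0 0.6;0 0 0 0 0 0 0.6';python3 -m jog '0 0 -1 0 0 0 0.6;0 0 -2 0 0 0 0.6;0 0 -3 0 0 0 0.6;0 0 -3 0 0 0 0.6;0 0 -3 0 0 0 0.6'; python3 -c "
from h import *;need(369,333,140)
s=read_camera('scene');t=read_camera('top')
cv2.imwrite('pics/h1.png',np.hstack([cv2.resize(s['img'][170:250,340:420],None,fx=5,fy=5,interpolation=cv2.INTER_CUBIC),cv2.resize(t['img'][230:310,265:345],None,fx=5,fy=5,interpolation=cv2.INTER_CUBIC)])[:,:,::-1])"
```

```text
t: 6.45
eef_pos: [447.1, 320.1, 45.5]
ee_rot: [-0.218, -3.132, 0.001]
contact_force: [-0.6, 0.6, 0.3]
gripper_width: 49.8
grasp_force: 0.0
t: 6.87
eef_pos: [448.9, 321.3, 138.1]
ee_rot: [0.218, 3.131, 0.004]
contact_force: [-0.2, -0.7, -1.3]
gripper_width: 52.1
grasp_force: 0.0
[448.9 321.3 138.1] F [-0.2 -0.7 -1.3] t 6.87 w 52.1 0.0
units [ 2.692  0.018 -0.069] [0.035 0.028 0.004]
```

```bash
python3 -m jog '2.7 -0.04 0 0 0 0 0.6;2.7 -0.04 0 0 0 0 0.6;2.7 -0.04 0 0 0 0 0.6;2.7 -0.04 0 0 0 0 0.6'; python3 -c "
from h import *;need(368.5,330.5,62)
s=read_camera('scene');t=read_camera('top')
cv2.imwrite('pics/h1.png',np.hstack([cv2.resize(s['img'][170:250,340:420],None,fx=5,fy=5,interpolation=cv2.INTER_CUBIC),cv2.resize(t['img'][230:310,265:345],None,fx=5,fy=5,interpolation=cv2.INTER_CUBIC)])[:,:,::-1])"
```

```text
t: 7.3
eef_pos: [364.8, 330.3, 134.5]
ee_rot: [-0.212, -3.132, 0.004]
contact_force: [0.7, -0.6, -0.5]
gripper_width: 52.5
grasp_force: 0.0
[364.8 330.3 134.5] F [ 0.7 -0.6 -0.5] t 7.3 w 52.5 0.0
units [-0.127  0.029  2.418] [-0.028 -0.025  0.05 ]
```

View pics/h1.png

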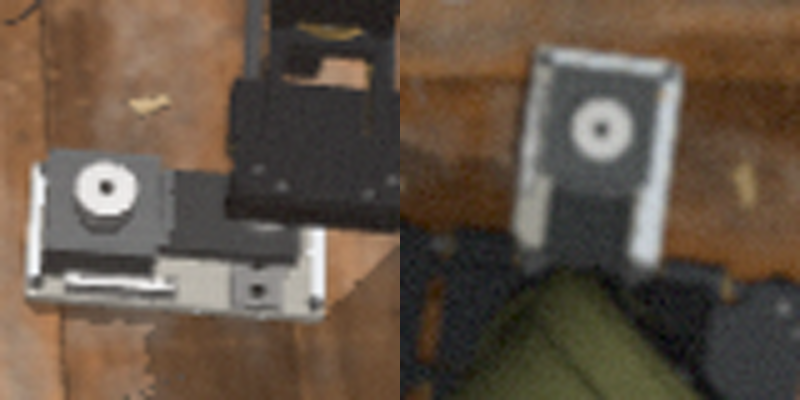

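Run:
```python
from h import *
np.set_printoptions(precision=1,suppress=True)
s=read_camera("scene");t=read_camera("top")
a=blob(s,(340+106/5,170+187/5),9,0,165);b=blob(t,(265+201/5,230+130/5),9,0,165)
for z in(58,62,66):print(a,b,atz(s,a[0],z),atz(t,b[0],z))
need(368.5,330.5,62)
```

```text
(array([360.8, 207.2]), array([10.7, 12.3])) (array([304.9, 255.3]), array([10.7, 10.8])) [445.8 320.1  58. ] [444.5 320.8  58. ]
(array([360.8, 207.2]), array([10.7, 12.3])) (array([304.9, 255.3]), array([10.7, 10.8])) [446.3 322.2  62. ] [444.7 320.8  62. ]
(array([360.8, 207.2]), array([10.7, 12.3])) (array([304.9, 255.3]), array([10.7, 10.8])) [446.7 324.2  66. ] [444.9 320.8  66. ]
[368.6 329.7 135.6] F [0.2 0.6 0.4] t 7.5 w 52.2 0.0
units [0.  0.  2.5] [-0. -0. -0.]
```

The bushing's head top triangulates to z ≈ 58 mm, centred on the hole, so it is seated. Now the knob.

```bash
python3 -m jog '0 0.02 1 0 0 0 0.6;0 0.02 2 0 0 0 0.6;0 0.02 2.4 0 0 0 0.6;0 0.02 2.45 0 0 0 0.6;0 0.02 2.45 0 0 0 0.6'; python3 -m jog '0 0 0 0 0 0 0;0 0 0 0 0 0 0;0 0 0 0 0 0 0;0 0 0 0 0 0 0;0 0 0 0 0 0 0' 50;python3 -c "
from h import *;need(368.5,330.5,77)"
```

```text
t: 7.92
eef_pos: [368.1, 330.1, 61.8]
ee_rot: [-0.221, -3.133, 0.003]
contact_force: [-0.1, -0.1, -0.3]
gripper_width: 52.2
grasp_force: 0.0
t: 8.33
eef_pos: [368.2, 331.3, 63.4]
ee_rot: [0.219, 3.133, 0.002]
contact_force: [0.2, -0.2, 0.2]
gripper_width: 26.6
grasp_force: 0.0
[368.2 331.3  63.4] F [ 0.2 -0.2  0.2] t 8.33 w 26.6 0.0
units [-0.016 -0.025 -0.455] [0.013 0.01  0.002]
```

```bash
python3 -m jog '0 0 0 0 0 0 0;0 0 0 0 0 0 0;0 0 0 0 0 0 0;0 0 0 0 0 0 0;0 0 0 0 0 0 0' 50; python3 -m jog '0 0 -0.2 0 0 0 0;0 0 -0.35 0 0 0 0;0 0 -0.5 0 0 0 0;0 0 -0.5 0 0 0 0;0 0 -0.5 0 0 0 0'
```

```text
t: 8.75
eef_pos: [367.9, 330.3, 63.1]
ee_rot: [0.219, 3.134, -0.001]
contact_force: [-0.9, -4.2, 5.2]
gripper_width: 20.5
grasp_force: 50.0
t: 9.17
eef_pos: [367.8, 330.3, 77.1]
ee_rot: [-0.219, -3.134, 0.002]
contact_force: [4.2, -1.6, -9.9]
gripper_width: 20.6
grasp_force: 50.0
```

```bash
python3 -m jog '0 0 -0.06 0 0 0 0;0 0 -0.06 0 0 0 0;0 0 -0.06 0 0 0 0;0 0 -0.06 0 0 0 0;0 0 -0.06 0 0 0 0'; python3 -m jog '0 0 0 0 0 0 0;0 0 0 0 0 0 0;0 0 0 0 0 0 0;0 0 0 0 0 0 0;0 0 0 0 0 0 0'
```

```text
t: 9.58
eef_pos: [367.8, 330.3, 77.4]
ee_rot: [-0.219, -3.134, 0.002]
contact_force: [7.1, 3.1, -21.3]
gripper_width: 20.6
grasp_force: 50.0
t: 10.0
eef_pos: [367.8, 330.3, 77.4]
ee_rot: [-0.219, -3.134, 0.002]
contact_force: [6.2, 2.2, -20.7]
gripper_width: 20.4
grasp_force: 50.0
```

```bash
python3 -c "
from h import *;print(ticket.finish_job());need(368,330,77)"
```

```text
the job is handed in; nothing more can be done
None
the job is handed in; nothing more can be done
```

The middle bushing is seated in the jig's hole and released, the gripper is holding the plunger up against its stop (about 21 N pull, steady), and the job is handed in at about t = 10 s; no verdict was returned, and I took no last picture of the other bushings, glue bottle or tape measure.

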